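# Start a double-dose grind

### The job

Start the chrome grinder on a double dose: press down the raised end of its rocker switch to turn it on, then press the larger of the two round keys fully in, then press the long grind bar fully down and keep it held there; the program finishes while still holding the bar down. Work in that order, leave the smaller round key alone, and do not pick up, push or knock any of the crockery and other loose things around.

Things in the scene. Friction and masses are not known exactly. Their poses are not given: they have to be found in the camera images.
- grinder: Chrome grinder, fixed: box 200 (x) by 320 (y) mm, deck 100 mm above its origin (centre of underside); x points away from the robot at yaw 0, z up. Round glass hopper with black lid at (40, 105) mm, 96 mm across, top 174 mm high. At the -y end of the deck four black controls in three rows: two round keys in the middle row, the rocker and the bar one in front (-x), one behind (+x).
- rocker_middle (a point): Middle of the top face of the rocker switch, a black paddle 34 mm (grinder x) by 64 mm (grinder y) by 12 mm thick. It tips about a pivot 6 mm below this point, parallel to the grinder's x axis, 8 mm above the deck, at (66, -80) or (-66, -80) mm from the grinder's origin (it varies). The point turns with the paddle.
- rocker_on_end (a point): Point on the rocker's top face 24 mm from its middle, towards its -y end (away from the hopper): the end that stands raised while the switch is off. Press here, straight down; it goes down 8 to 10 mm.
- power_rocker (a joint): Rocker angle, rad: about -0.2 to -0.15 is off (the -y end raised) and +0.2 is fully on (the -y end down, against its stop). It counts as on above 0.10. It stays where it is left; tipping it takes about 3 N at the end.
- big_key_top (a point): Centre of the top face of the larger round key, 38 mm diameter, the double dose. Standing out it is 12 mm above the deck. The two keys stand in the middle row, 70 mm apart, and which of them is nearer the hopper varies.
- big_key (a joint): How far the larger round key is pressed in, m: 0 out, 0.007 fully in (its stop). It stays where it is left; pressing takes about 3 N, without a spring. Counts as in above 0.005.
- small_key_top (a point): Centre of the top face of the smaller round key, 20 mm diameter, the single dose, 12 mm above the deck; to be left alone.
- small_key (a joint): How far the smaller round key is pressed in, m: 0 out, 0.007 fully in. It stays where it is left, about 3 N.
- grind_bar_top (a point): Centre of the top face of the grind bar, a black bar 22 mm (grinder x) by 85 mm (grinder y), top 14 mm above the deck when up; at (-66, -80) or (66, -80) mm from the grinder's origin, across the keys from the rocker.
- grind_bar (a joint): How far the grind bar is pressed, m: 0 up, 0.007 fully down (its stop). Sprung: 2 N to start, about 5 N fully down; it springs back up when let go. Counts as down above 0.005.
- espresso_cup: Bystander: loose white ceramic cup, 60 mm across, 55 mm high, standing on the grinder's deck in front of the hopper; origin at the centre of its underside.
- glass_cup: Bystander: loose glass cup, 72 mm across, 90 mm high, on the shelf just beside the grinder's -y end; origin at the centre of its underside.
- saucer_a: Bystander: loose white ceramic saucer, 140 mm across, 18 mm high, on the shelf to the robot's left; origin at the centre of its underside.
- saucer_b: Bystander: the same kind of saucer, on the shelf behind the grinder.
- roasting_pan: Bystander: loose steel roasting pan 240 by 320 mm with end handles (378 mm over them), 62 mm high, to the right; origin at the centre of its underside.
- bean_jar: Bystander: loose glass jar with wooden cap, 84 mm across, 140 mm high, behind the grinder; origin at the centre of its underside.
- spoon: Bystander: loose wooden-handled spoon 160 mm long lying on the shelf at the front right; origin under its middle.

How it is judged (in metres and radians):
On the way, in this order (a step that is already met when the one before it is completed fails the run):
1. the rocker is switched on (value of joint power_rocker above 0.1 rad), for 0.1 s.
2. the larger round key is fully in, with the rocker on (value of joint power_rocker above 0.1 rad and value of joint big_key above 0.005 m), for 0.1 s.
3. the grind bar is pressed fully down, with the rocker on and the larger key in (all of step 2 and value of joint grind_bar above 0.005 m), for 0.2 s.
At the end, for the whole second after the job is handed in: The rocker is on (above 0.10 rad), the larger round key is in (more than 5 of its 7 mm), the smaller key is out (less than 2 mm in), and the grind bar is held down (more than 5 of its 7 mm) (all of step 3 and value of joint small_key below 0.002 m); the arm keeps its last pose, push and grip.
It fails at once if the larger round key is pressed before the rocker is on (value of joint big_key above 0.003 m and value of joint power_rocker below 0.05 rad).
It fails at once if the grind bar is pressed before the rocker is on and the larger key is in (value of joint grind_bar above 0.003 m and (value of joint power_rocker below 0.05 rad or value of joint big_key below 0.004 m)).
It fails at once if the smaller round key is pressed (value of joint small_key above 0.003 m).
It fails at once if a loose thing is lifted, carried or shoved (moved more than 20 mm) (distance of any of espresso_cup, glass_cup, saucer_a, saucer_b, roasting_pan, bean_jar, spoon from where it was at the start of the episode above 0.02 m).
It fails at once if a cup, the jar or a saucer is tipped (angle between any of espresso_cup, glass_cup, saucer_a, saucer_b, roasting_pan, bean_jar's own z axis and vertical above 0.35 rad).
It also fails if it takes over 40 s, if anything falls off the work surface, if the arm or the gripper's body presses on something with over 40 N, if the wrist force passes 120 N, or if a joint passes its speed limit or range.

### The arm

A 6-joint arm with a two-finger parallel gripper is mounted at the origin on the work surface. World frame = base frame: x ahead of the robot, y to its left, z up, the work surface at z = 0. Lengths are in m, angles in degrees, forces in N, time in s.
With the tool pointing down it reaches from about 0.35 to 0.875 m from the base axis. Payload 4.2 kg.
Tool frame: the origin (TCP) lies on the centre line of the jaws, within the pads' length; the fingertips stand r.tip_extent ahead of it and the grasp point (between the pads) lies 11 mm behind it (r.tip_extent is the distance from the TCP to the fingertips, in m); z points along the fingers, y is the line along which they close (so a half turn about z gives the same grasp; the last joint's range is limited). The gripper opens to 87 mm and grips with 3 to 60 N. Pads are 19 mm wide; open, the fingers measure 117 mm over their backs; the gripper's body (75 mm by 190 mm) begins 51 mm behind the grasp point.
Start: joints at [-57.662, 22.042, 0.453, 0, -68.411, -14.817], TCP at [0.188, -0.596, 0.231] pointing down, gripper open.
Joint ranges: [-179.83, 179.83], [-69.29, 118.12], [-61.27, 80.66], [-181.25, 117.63], [-171.15, -9.14], [-177.46, 177.46]. Speed limits (degrees/s): [159.86, 159.86, 180, 180, 180, 180].

### API

Orientations are given as a 3x3 rotation matrix whose columns are the frame's x, y, z axes.
In Python, from station import r gives the robot as it stands.
- The arm moves only by the shell command python3 -m jog 'ROWS'. ROWS is text: rows parted by semicolons, each of 5 numbers parted by spaces: the opening, from 0 (shut) to 1 (fully open), then the shift along the world's x, y, z in mm, then the turn about the world's z in degrees. In form: hand dx dy dz roll; .... A call has 1 to 5 rows; each row shifts and turns the commanded pose from where the row before left it; what a row does not reach is not made up. A row lasts 1/8 s, in which the tool goes at most 62.5 mm and 10.7 degrees, less where a joint would pass 70% of its speed; a pose out of reach is approached as far as the arm can. A call is refused whole if a number of a shift passes 62.5 or a number of a turn 10.7, either way. A call with a gripper value outside its range is refused whole. The fingers move at their own pace and stop on an object; the grip force is fixed at half the most. Time passes only in rows, so rows that do not move let the fingers close. It gives the time, the measured TCP pose, the force, the opening and the grip force at its end, in the units of the state.
- r.sense(): the state, without advancing time (a new reading comes with each control period).
- r.capture(name): name is "scene" or "top"; returns a dict with "pixels" (400x640x3 uint8, red, green, blue), "fovy" (degrees; the focal length in pixels is half the picture's height over the tangent of half this angle, whatever the lens; pixels are square), "cx", "cy" (the principal point, pixels), "k1" (the pictures are not rectified: a ray, as slopes to the right and down, at radius r is drawn at 1 + k1 r^2 times it, then the intrinsics apply), "origin" and "orientation" of the camera in the world. Camera axes: x right, y down, z forward; pixel columns grow to the right and rows downward; lengths in m; the calibration is good to about 2 mm. A picture is of the moment at which its call begins. There is no depth.
- r.finish_job(): hands the job in; it is judged then, once.
The state is a dict: "time_s": time; "joints": joint angles; "joint_velocities": joint speeds; "effort": joint torques, N m; "tcp_pos": TCP position; "ee_rot": TCP orientation; "wrist_force": force on the tool from outside, world axes, zero at the start; "moment": the same for the moment, N m; "gripper_width": opening from 0.0 (shut) to 1.0 (fully open); "gripper_force": force on a finger pad.
Only numpy, scipy, OpenCV 4.12 (cv2) and the standard library are available. Lean on these libraries where they do the work, as an engineer would, in place of code of your own. Each camera call takes 0.05 s, during which the arm holds its last target. There are 200 camera calls.

## Working session

There is one attempt and no reset: what is moved stays moved. The work goes in short steps, Python scripts to look and compute and a shell command to move; the robot and the scene stay as the last step left them, time stands still between calls to the robot, and variables do not carry over. Pictures are saved under pics/ and viewed, at most 10 in all, crops included, and the job is handed in when it is done.

```bash
mkdir -p pics
cat > h.py <<'E'
import numpy as np, cv2
from station import r
def cam(n):
    c=r.capture(n); p=np.array(c["pixels"],np.uint8); return c,p
def K(c):
    f=200/np.tan(np.radians(c["fovy"])/2)
    return np.array([[f,0,c["cx"]],[0,f,c["cy"]],[0,0,1]]),np.array([c["k1"],0,0,0,0.])
def ray(c,uv):
    k,d=K(c)
    q=cv2.undistortPointsIter(np.array([[uv]],float),k,d,None,None,(3,100,1e-10))[0,0]
    v=np.array(c["orientation"])@np.array([q[0],q[1],1]); return np.array(c["origin"]),v/np.linalg.norm(v)
def atz(c,uv,z):
    o,v=ray(c,uv); return o+v*(z-o[2])/v[2]
def tri(obs):
    A=0;b=0
    for c,uv in obs:
        o,v=ray(c,uv);P=np.eye(3)-np.outer(v,v);A=A+P;b=b+P@o
    return np.linalg.solve(A,b)
def proj(c,X):
    R=np.array(c["orientation"]);k,d=K(c);q=R.T@(np.array(X)-np.array(c["origin"]))
    s=q[:2]/q[2]; s=s*(1+c["k1"]*(s@s)); return k[:2,:2]@s+k[:2,2]
E
python3 - <<'E'
from h import *
for n in("scene","top"):
    c,p=cam(n); cv2.imwrite(f"pics/{n}0.png",p[:,:,::-1]); print(n,{k:c[k] for k in c if k!="pixels"})
s=r.sense();print(s["tcp_pos"],s["ee_rot"],r.tip_extent,s["time_s"])
E
```

```text
scene {'fovy': 52.41982892587229, 'cx': 317.6632652681514, 'cy': 206.63003080777727, 'k1': -0.08250346222812467, 'origin': array([1.56924201, 0.25653695, 1.11958264]), 'orientation': array([[-0.31829321,  0.64820841, -0.69174799],
       [ 0.94799074,  0.21630837, -0.23350428],
       [-0.00172856, -0.73009352, -0.68334506]])}
top {'fovy': 47.9172532240266, 'cx': 323.529193772738, 'cy': 205.31478197516154, 'k1': 0.044854206466106133, 'origin': array([ 0.33271492, -0.09451681,  1.68489623]), 'orientation': array([[-0.0033386 , -0.99192686,  0.12676736],
       [-0.99991382,  0.00492094,  0.01217112],
       [-0.01269668, -0.1267158 , -0.9918578 ]])}
[ 0.18802454 -0.59552178  0.22955319] [[-9.53658325e-01 -3.00890833e-01 -7.11452505e-04]
 [-3.00891647e-01  9.53656574e-01  1.83196861e-03]
 [ 1.27258797e-04  1.96114223e-03 -9.99998069e-01]] 0.008 0.1
```

View pics/scene0.png

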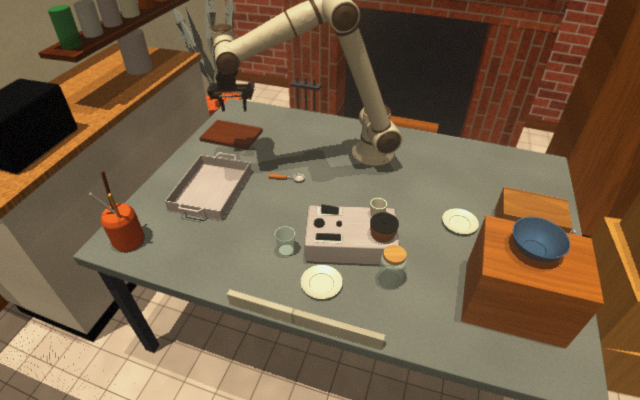

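View pics/top0.png

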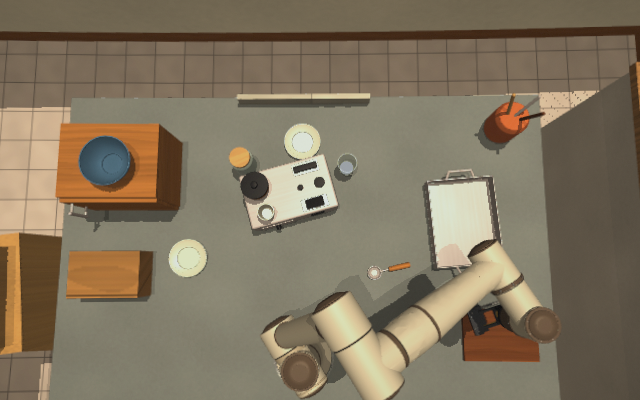

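The scene view shows the grinder around (350,233), and the top view shows it at (290,192). In the top view the rocker is on the robot's side (~(316,202)) and the bar is behind it (~(305,167)). The big key is at ~(319,182), further from the hopper, and the small key is at ~(300,187). Next I'll zoom in.

Run:
```python
import cv2,numpy as np
a=cv2.imread("pics/scene0.png")[195:270,300:400];b=cv2.imread("pics/top0.png")[150:225,265:365]
f=lambda x:cv2.resize(x,None,fx=8,fy=8,interpolation=cv2.INTER_CUBIC)
cv2.imwrite("pics/zs.png",f(a));cv2.imwrite("pics/zt.png",f(b))
```

```text
(no output)
```

View pics/zs.png

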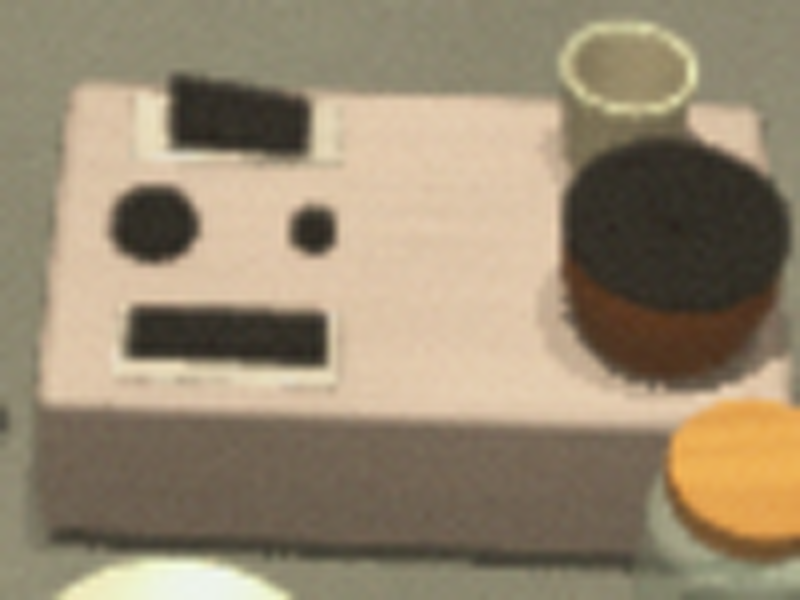

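View pics/zt.png

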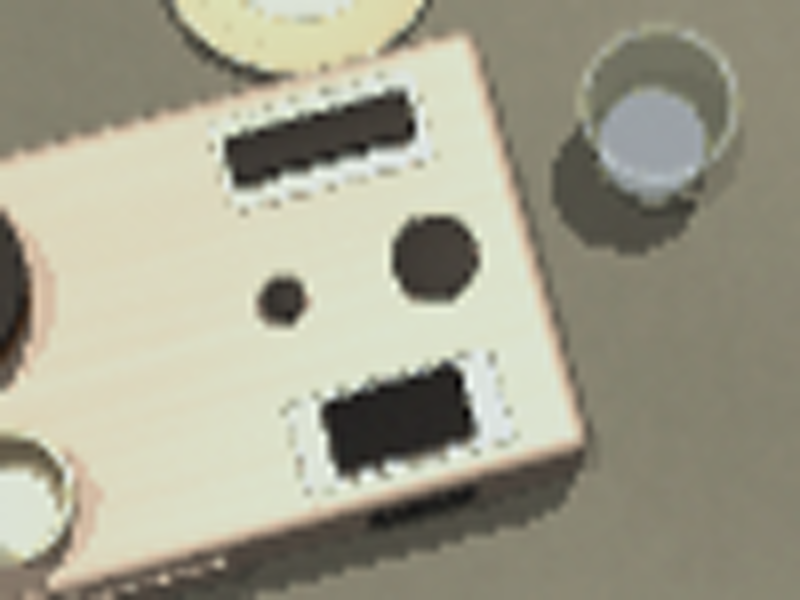

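The enlarged crops agree: big key at zs(154,221) / zt(435,257), small key at zs(314,229) / zt(282,300). The bar is at zs(228,332) / zt(320,138) and the rocker at zs(240,115) / zt(400,420), with its left (-y) end raised.

```bash
cat > m.py <<'E'
from h import *
cs,_=cam("scene");ct,_=cam("top")
S=lambda u,v:(300+(u+.5)/8-.5,195+(v+.5)/8-.5)
T=lambda u,v:(265+(u+.5)/8-.5,150+(v+.5)/8-.5)
pts=dict(big=((154,220),(435,257),.112),small=((314,228),(282,300),.112),bar=((228,330),(320,138),.114),rock=((240,115),(400,420),.114),glass=(None,(660,105),.09))
P={}
for k,(s,t,z) in pts.items():
    b=atz(ct,T(*t),z);P[k]=b
    if s: print(k,"tri",tri([(cs,S(*s)),(ct,T(*t))]).round(4),"top",b.round(4),"scene",atz(cs,S(*s),z).round(4))
    else: print(k,b.round(4))
d=P["small"]-P["big"];print("keys",np.hypot(*d[:2]),"yaw",np.degrees(np.arctan2(-d[0],d[1])))
d=P["bar"]-P["rock"];print("b-r",np.hypot(*d[:2]),"yaw",np.degrees(np.arctan2(d[1],d[0])))
# deck corners from top
for n,q in dict(nearright=(583,440),farright=(468,35)).items(): print(n,atz(ct,T(*q),.1).round(4))
for n,q in dict(nearright=(75,85),farright=(38,405)).items(): print(n,"sc",atz(cs,S(*q),.1).round(4))
E
python3 m.py
```

```text
big tri [ 0.6191 -0.0596  0.1083] top [ 0.6183 -0.0592  0.112 ] scene [ 0.6227 -0.0589  0.112 ]
small tri [0.6004 0.0082 0.1071] top [0.5994 0.0086 0.112 ] scene [0.6053 0.0087 0.112 ]
bar tri [ 0.6729 -0.0086  0.1102] top [ 0.6719 -0.0082  0.114 ] scene [ 0.6765 -0.0081  0.114 ]
rock tri [ 0.5457 -0.0436  0.1105] top [ 0.5452 -0.0437  0.114 ] scene [ 0.5493 -0.0426  0.114 ]
glass [ 0.6914 -0.1605  0.09  ]
keys 0.07041863471093948 yaw 15.614248382920664
b-r 0.1316131773357146 yaw 15.638603187720506
nearright [ 0.5377 -0.1244  0.1   ]
farright [ 0.7218 -0.074   0.1   ]
nearright sc [ 0.5399 -0.1249  0.1   ]
farright sc [ 0.7297 -0.0742  0.1   ]
```

```bash
python3 -m jog '0 24 35 0 0;0 24 35 0 0;0 24 35 0 0;0 24 35 0 0;0 24 35 0 0'; python3 -m jog '0 24 35 0 0;0 24 35 0 0;0 24 35 0 0;0 24 35 0 0;0 24 35 0 0';python3 -m jog '0 25 35 0 0;0 25 35 0 0;0 25 35 0 0;0 25 35 -20 0;0 25 35 -20 0'; python3 -m jog '0 0 0 0 0;0 0 0 0 0'
```

```text
time_s: 0.82
tcp_pos: [0.3087, -0.4197, 0.2305]
ee_rot: [[-0.954, -0.301, 0.0], [-0.301, 0.954, 0.0], [-0.0, 0.0, -1.0]]
wrist_force: [0.8, 0.6, 0.1]
gripper_width: 0.516
gripper_force: 0.0
time_s: 1.45
tcp_pos: [0.4287, -0.2447, 0.2306]
ee_rot: [[-0.954, -0.301, 0.0], [-0.301, 0.954, 0.0], [-0.0, 0.0, -1.0]]
wrist_force: [0.8, 0.7, 0.9]
gripper_width: 0.02
gripper_force: 0.0
time_s: 2.08
tcp_pos: [0.5539, -0.0697, 0.1902]
ee_rot: [[-0.954, -0.301, 0.001], [-0.301, 0.954, 0.0], [-0.001, -0.0, -1.0]]
wrist_force: [0.9, -0.5, 1.3]
gripper_width: 0.004
gripper_force: 0.0
time_s: 2.33
tcp_pos: [0.553, -0.0711, 0.1905]
ee_rot: [[-0.953, -0.301, -0.001], [-0.301, 0.953, -0.0], [0.001, -0.0, -1.0]]
wrist_force: [-0.0, -0.2, 0.3]
gripper_width: 0.007
gripper_force: 0.0
```

```bash
python3 -m jog '0 0 0 -20 0;0 0 0 -20 0;0 0 0 -15 0;0 0 0 0 0'
python3 - <<'E'
from h import *
a=cam("scene")[1][195:270,300:400];b=cam("top")[1][150:225,265:365]
f=lambda x:cv2.resize(x,None,fx=4,fy=4,interpolation=cv2.INTER_CUBIC)
cv2.imwrite("pics/p1.png",np.hstack([f(a),f(b)])[:,:,::-1])
E
```

```text
time_s: 2.82
tcp_pos: [0.5524, -0.0717, 0.135]
ee_rot: [[-0.954, -0.3, -0.002], [-0.3, 0.954, -0.0], [0.002, 0.0, -1.0]]
wrist_force: [0.6, -0.3, 0.0]
gripper_width: 0.003
gripper_force: 0.0
```

View pics/p1.png

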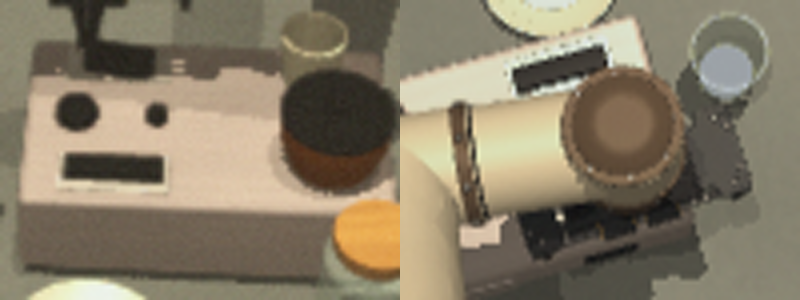

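In the scene crop the closed fingertips (~(95,60)) sit just above the raised left end of the rocker. Now I'll press it.

```bash
python3 -m jog '0 0 0 -4 0;0 0 0 -4 0;0 0 0 -3 0;0 0 0 -2 0;0 0 0 0 0';python3 -m jog '0 0 0 -2 0;0 0 0 0 0';python3 -m jog '0 0 0 -2 0;0 0 0 0 0'
```

```text
time_s: 3.55
tcp_pos: [0.5535, -0.0709, 0.1226]
ee_rot: [[-0.954, -0.301, 0.001], [-0.301, 0.954, 0.0], [-0.001, -0.0, -1.0]]
wrist_force: [1.2, -1.4, 3.0]
gripper_width: 0.008
gripper_force: 0.9
time_s: 3.8
tcp_pos: [0.5535, -0.0711, 0.1207]
ee_rot: [[-0.954, -0.301, 0.001], [-0.301, 0.954, -0.0], [-0.001, -0.0, -1.0]]
wrist_force: [1.0, -2.3, 3.0]
gripper_width: 0.005
gripper_force: 1.4
time_s: 4.05
tcp_pos: [0.5535, -0.0711, 0.1186]
ee_rot: [[-0.954, -0.301, 0.001], [-0.301, 0.954, -0.0], [-0.001, -0.0, -1.0]]
wrist_force: [1.7, -3.1, 3.0]
gripper_width: 0.007
gripper_force: 1.8
```

```bash
for i in 1; do python3 -m jog '0 0 0 -2 0;0 0 0 0 0';python3 -m jog '0 0 0 -1 0;0 0 0 0 0';python3 -m jog '0 0 0 -1 0;0 0 0 0 0'; done | grep -E 'tcp|wrist'
```

```text
tcp_pos: [0.5536, -0.0712, 0.1178]
wrist_force: [-0.6, -3.2, 9.0]
tcp_pos: [0.5537, -0.0712, 0.1176]
wrist_force: [-1.6, -3.1, 12.9]
tcp_pos: [0.5537, -0.0712, 0.1175]
wrist_force: [-3.3, -1.9, 17.2]
```

The rocker is against its stop. I'll lift, move over the big key, and look.

```bash
python3 -m jog '0 0 0 20 0;0 0 0 20 0;0 33 6 0 0;0 33 6 0 0;0 0 0 0 0';python3 -m jog '0 0 0 -15 0;0 0 0 0 0'
python3 - <<'E'
from h import *
a=cam("scene")[1][195:270,300:400]
cv2.imwrite("pics/p2.png",cv2.resize(a,None,fx=6,fy=6,interpolation=cv2.INTER_CUBIC)[:,:,::-1])
E
```

```text
time_s: 5.42
tcp_pos: [0.6197, -0.0578, 0.1525]
ee_rot: [[-0.954, -0.301, -0.003], [-0.301, 0.954, 0.001], [0.002, 0.002, -1.0]]
wrist_force: [0.3, -1.0, 0.3]
gripper_width: 0.009
gripper_force: 0.0
time_s: 5.68
tcp_pos: [0.6167, -0.0589, 0.1371]
ee_rot: [[-0.954, -0.3, -0.006], [-0.3, 0.954, 0.0], [0.005, 0.002, -1.0]]
wrist_force: [0.2, -0.6, -0.1]
gripper_width: 0.007
gripper_force: 0.0
```

View pics/p2.png

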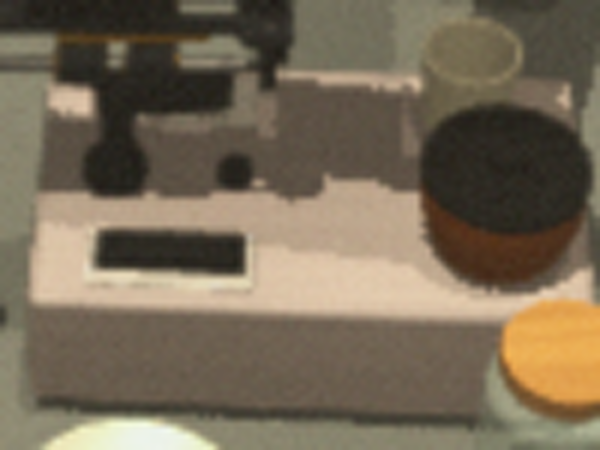

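The fingertips (~(117,145)) stand over the big key at (115,168), and the rocker's hopper-side end is now up. Pressing the key.

```bash
(python3 -m jog '0 0 0 -6 0;0 0 0 -6 0;0 0 0 -4 0;0 0 0 -3 0;0 0 0 0 0';python3 -m jog '0 0 0 -3 0;0 0 0 0 0';python3 -m jog '0 0 0 -3 0;0 0 0 0 0'; python3 -m jog '0 0 0 -1 0;0 0 0 0 0') | grep -E 'tcp|wrist'
```

```text
tcp_pos: [0.6191, -0.059, 0.1204]
wrist_force: [1.4, 0.7, -0.5]
tcp_pos: [0.6194, -0.059, 0.1178]
wrist_force: [-0.8, 0.2, 1.8]
tcp_pos: [0.6195, -0.059, 0.1145]
wrist_force: [0.2, -0.5, 2.0]
tcp_pos: [0.6194, -0.059, 0.1136]
wrist_force: [0.1, 0.5, 2.1]
```

```bash
(python3 -m jog '0 0 0 -2 0;0 0 0 0 0';python3 -m jog '0 0 0 -2 0;0 0 0 0 0') | grep -E 'tcp|wrist'
```

```text
tcp_pos: [0.6195, -0.059, 0.1134]
wrist_force: [-2.7, 2.1, 8.4]
tcp_pos: [0.6195, -0.059, 0.1133]
wrist_force: [-6.0, 2.0, 16.9]
```

The key is at its stop. Next is the bar at (0.673, -0.008).

```bash
(python3 -m jog '0 0 0 20 0;0 0 0 20 0;0 27 25 0 0;0 27 26 0 0;0 0 0 0 0';python3 -m jog '0 0 0 -10 0;0 0 0 -7 0;0 0 0 0 0') | grep -E 'tcp|wrist'
python3 - <<'E'
from h import *
a=cam("scene")[1][195:270,300:400]
cv2.imwrite("pics/p3.png",cv2.resize(a,None,fx=6,fy=6,interpolation=cv2.INTER_CUBIC)[:,:,::-1])
E
```

```text
tcp_pos: [0.6739, -0.0063, 0.148]
wrist_force: [-0.3, -0.3, -0.9]
tcp_pos: [0.672, -0.0087, 0.1314]
wrist_force: [-0.4, 0.0, 0.7]
```

View pics/p3.png

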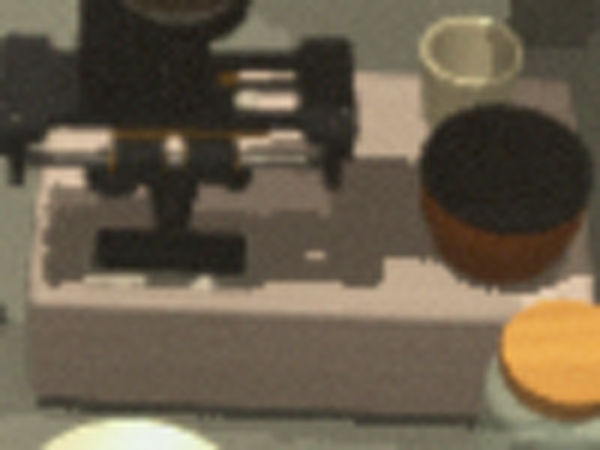

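The fingertips (~(175,220)) are over the middle of the bar at (170,250), with the hopper and cup clear. Pressing the bar.

```bash
(python3 -m jog '0 0 0 -5 0;0 0 0 -4 0;0 0 0 -3 0;0 0 0 -2 0;0 0 0 0 0';python3 -m jog '0 0 0 -3 0;0 0 0 0 0';python3 -m jog '0 0 0 -2 0;0 0 0 -2 0;0 0 0 0 0') | grep -E 'tcp|wrist'
```

```text
tcp_pos: [0.6731, -0.0081, 0.1189]
wrist_force: [-1.8, 0.3, 3.3]
tcp_pos: [0.6732, -0.008, 0.1157]
wrist_force: [-1.5, 1.0, 4.2]
tcp_pos: [0.6732, -0.0081, 0.1153]
wrist_force: [-6.9, 0.9, 16.8]
```

```bash
python3 -m jog '0 0 0 0 0;0 0 0 0 0;0 0 0 0 0;0 0 0 0 0' | grep -E 'time|tcp|wrist'; python3 -c "
from station import r
print(r.finish_job())"
```

```text
time_s: 10.4
tcp_pos: [0.6732, -0.008, 0.1153]
wrist_force: [-6.8, 1.0, 16.5]
the job is handed in; nothing more can be done
None
```

I turned the rocker on, pressed the larger key in, and pressed the grind bar down, each until it hit its stop, then handed the job in at 10.4 s with the bar still held at about 17 N; the hand-in gave no verdict.

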